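Level the bench scale with a pocket spirit level

ROBOT

A 7-joint arm with a two-finger parallel gripper is mounted at the origin on the work surface. World frame = base frame: x ahead of the robot, y to its left, z up, the work surface at z = 0. Lengths are in m, angles in rad, forces in N, time in s.
With the tool pointing down it reaches from about 0.425 to 0.875 m from the base axis. Payload 4.7 kg.
Tool frame: the origin (TCP) lies on the centre line of the jaws, within the pads' length; the fingertips stand ahead of it and the grasp point (between the pads) lies 2 mm behind it (nose_length is the z of the fingertips in the tool frame, in m); z points along the fingers, y is the line along which they close (so a half turn about z gives the same grasp; the last joint's range is limited). The gripper opens to 87 mm and grips with 3 to 60 N. Pads are 19 mm wide; open, the fingers measure 117 mm over their backs; the gripper's body (75 mm by 190 mm) begins 51 mm behind the grasp point.
Start: joints at [-1.316, 0.321, -0.07, 1.45, 0.023, 1.371, -0.057], TCP at [0.155, 0.631, 0.24] pointing down, gripper open.
Joint ranges: [-2.86, 2.86], [-0.3, 2.09], [-1.38, 1.24], [0.06, 2.45], [-1.56, 4.7], [0.09, 2.05], [-2.69, 2.69]. Speed limits (rad/s): [2.57, 2.57, 3.14, 3.14, 3.14, 3.14, 3.14].

INTERFACE

Orientations are given as a rotation vector (axis times angle).
In Python, from bench import * gives the robot as it stands.
- The arm moves only by the tool send_rows, never from a script. Its arguments are lists of equal length, an entry for each row: "xyz": the shift along the tool's x, y, z in mm, a list of three; "dr": the turn, a rotation vector about the tool's x, y, z in rad, a list of three. A call has exactly 10 rows; each row is the pose to reach, as a shift and turn from the pose commanded when the call began, along the tool's axes at that moment; what a row does not reach only later rows make up. A row lasts 1/12 s, in which the tool goes at most 41.7 mm and 7.16 degrees, less where a joint would pass 70% of its speed; a pose out of reach is approached as far as the arm can. A call with a gripper value outside its range is refused whole. "jaw" is the finger opening in mm, from 0 to 87, set as the call begins (left out, the last holds). The fingers move at their own pace and stop on an object; "grip_force" is the grip in N (left out, the last holds). Time passes only in rows, so rows that repeat a pose let the fingers close, or fill a call up. It gives the time, the measured TCP pose, the force, the opening and the grip force at its end, in the units of the state.
- get_state(): the state, without advancing time (a new reading comes with each control period).
- get_image(name): name is "side" or "top" or "wrist"; returns the picture (384x512x3 uint8, red, green, blue); there is no depth.
- calibration(name): a dict with "vfov" (degrees; the focal length in pixels is half the picture's height over the tangent of half this angle, whatever the lens; pixels are square), "cx", "cy" (the principal point, pixels), "k1" (the pictures are not rectified: a ray, as slopes to the right and down, at radius r is drawn at 1 + k1 r^2 times it, then the intrinsics apply), "rvec" (rotation vector, rad) and "tvec" (3), from world to camera coordinates, as OpenCV has them; the wrist camera has in their place "hand_eye" (4x4, takes a point from camera to tool coordinates, whose origin is the TCP and whose axes are the flange's). Camera axes: x right, y down, z forward; pixel columns grow to the right and rows downward; lengths in m; the calibration is good to about 2 mm. A picture is of the moment at which its call begins: read the wrist's pose just before it. calibration takes no time and is no camera call.
- close_job(): hands the job in; it is judged then, once.
The state is a dict: "time": time; "joint_positions": joint angles; "qd": joint speeds; "joint_torque": joint torques, N m; "position": TCP position; "tool_rot": TCP orientation; "ft_force": force on the tool from outside, world axes, zero at the start; "torque": the same for the moment, N m; "grip_width": opening from 0.0 (shut) to 1.0 (fully open); "grip_force": force on a finger pad.
Only numpy, scipy, OpenCV 4.12 (cv2) and the standard library are available. Lean on these libraries where they do the work, as an engineer would, in place of code of your own. Each camera call takes 0.05 s, during which the arm holds its last target. There are 200 camera calls.

TASK

Level the bench scale before the portions are weighed: stand the small spirit level in the middle of the steel pan, pointing front to back (towards the screw foot), then turn the bar knob of the scale's screw foot until the bubble rests between the two lines. Finish while holding: press the level down on the pan with the fingers, about 5 to 15 N, and keep pressing as the program ends, with the bubble still between the lines. Leave the jar, the tub and the paper tray where they are.

Things in the scene. Friction and masses are not known exactly. Their poses are not given: they have to be found in the camera images.
- level: Pocket spirit level: aluminium bar 120 mm long (x), 24 wide (y), 36 high (z), 0.12 to 0.2 kg, upright on the table right of the scale (-y). Origin: centre of its underside. Flush in the middle of its top is a green vial along x, 54 mm long, with two black lines 14 mm apart and a pale bubble 10 mm long. It is rigid: press its top (best in the middle) or grip it across its width.
- bubble (a joint): Place of the bubble in the vial, rad on its arc of 500 mm radius: 0 is midway between the two lines, and the bubble's centre lies 500 mm x this value (0.01 is 5 mm) towards the level's +x end. Wholly between the lines within +-0.004. It floats to the higher end: at rest it equals the slope, positive when the +x end is higher. About 1 s to settle after a motion; ends at +-0.038.
- scale: Grey bench scale, square steel pan, display strip on its left, lug with screw foot in front. Origin about table height under the pan's centre; x from the front (screw foot, robot's side) to the back, y to its left. Housing x -95 to 95 mm, y -95 to 140 mm, 42 mm high. Stands fast; rocks about its rear feet (line x = 75 mm). At the start its front is low by 0.012 to 0.029 rad.
- pan (a point): Centre of the steel pan's flat top, 50 mm above the table when level; pan 170 x 170 mm, its edges along the scale's x and y. Axes as for the scale, tilting with it.
- knob (a joint): Angle of the screw foot's knob, rad, growing clockwise seen from above, which raises the scale's front: 0.010 rad of slope, 5 mm of bubble, 2.2 mm of height at the knob per rad. Stops at -1.2 and 5.0. Which value is level differs each time (its feet sit unevenly): read the bubble. At the start it is 1.2 to 2.9 rad short of level. Stiff (0.1 N m); stays where it is left.
- knob_grip (a point): On the knob's upright axis, mid-grip: 145 mm in front of the pan's centre, 72 mm above the table when level (up to 7 mm lower at first). The grip is an upright dark steel bar 44 mm long (point's x), 12 thick (y), from 14 mm below to 10 mm above this point, on a 12 mm stem; a flange of 16 mm radius lies 29 mm below this point. Axes turn with the knob.
- jar: Bystander: amber glass jar, 68 mm across, 110 mm high, origin at the centre of its underside.
- tub: Bystander: white plastic tub with a clear lid, 90 x 75 x 56 mm, origin at the centre of its underside.
- tray: Bystander: open paper tray 130 x 90 x 28 mm, origin at the centre of its underside.

How it is judged:
On the way, in this order (a step that is already met when the one before it is completed fails the run):
1. the spirit level stands on the pan, front to back, while the scale is still out of level (z of level in the frame of pan between -0.003 and 0.003 m and x of level in the frame of pan between -0.03 and 0.03 m and y of level in the frame of pan between -0.06 and 0.06 m and angle between the x axis of level and the x axis of pan, either way round below 0.2 rad and angle between the z axis of level and the z axis of pan, either way round below 0.05 rad and linear speed of level below 0.02 m/s), for 0.2 s.
2. with the spirit level standing on it, the pan has been brought level by its screw foot (z of level in the frame of pan between -0.003 and 0.003 m and x of level in the frame of pan between -0.03 and 0.03 m and y of level in the frame of pan between -0.06 and 0.06 m and angle between the x axis of level and the x axis of pan, either way round below 0.2 rad and angle between the z axis of level and the z axis of pan, either way round below 0.05 rad and angle between pan's own z axis and vertical below 0.005 rad), for 0.3 s.
At the end, for the whole second after the job is handed in: Level flush on the pan, within 30 mm (front to back) and 60 mm (sideways) of its centre and 0.2 rad of front to back; bubble within 2.5 mm (0.005) of the middle, pan within 0.006 rad of level; fingers press it (over 2 N), 4 to 30 N between level and pan, through the last second (z of level in the frame of pan between -0.003 and 0.003 m and x of level in the frame of pan between -0.03 and 0.03 m and y of level in the frame of pan between -0.06 and 0.06 m and angle between the x axis of level and the x axis of pan, either way round below 0.2 rad and angle between the z axis of level and the z axis of pan, either way round below 0.05 rad and value of joint bubble between -0.005 and 0.005 rad and angle between pan's own z axis and vertical below 0.006 rad and contact force between the fingers and level above 2 N and contact force between level and scale between 4 and 30 N and linear speed of level below 0.01 m/s); the arm keeps its last pose, push and grip.
It fails at once if the jar is pushed or knocked over (distance of jar from where it was at the start of the episode above 0.02 m or angle between jar's own z axis and vertical above 0.3 rad).
It fails at once if the tub is pushed or knocked over (distance of tub from where it was at the start of the episode above 0.02 m or angle between tub's own z axis and vertical above 0.3 rad).
It fails at once if the tray is pushed or knocked over (distance of tray from where it was at the start of the episode above 0.02 m or angle between tray's own z axis and vertical above 0.3 rad).
It fails at once if the level is pressed on the scale with more than 45 N (contact force between level and scale above 45 N).
It also fails if it takes over 72 s, if anything falls off the work surface, if the arm or the gripper's body presses on something with over 40 N, if the wrist force passes 120 N, or if a joint passes its speed limit or range.

## Working session

There is one attempt and no reset: what is moved stays moved. The work goes in short steps, Python scripts to look and compute and a tool call to move; the robot and the scene stay as the last step left them, time stands still between calls to the robot, and variables do not carry over. Pictures are saved under pics/ and viewed, at most 10 in all, crops included, and the job is handed in when it is done.

Besides the shell and the picture viewer there is one more tool, called by a JSON object that holds its "name" and its "arguments". send_rows: Moves the arm, as the interface text tells. Its arguments: {"type":"object","properties":{"xyz":{"type":"array"},"dr":{"type":"array"},"jaw":{"type":"number"},"grip_force":{"type":"number"}},"required":["xyz","dr"]}

```bash
mkdir -p pics; ls; cat > h.py <<'E'
from bench import *
import numpy as np, cv2
from scipy.spatial.transform import Rotation as R
def cam(name,st=None):
    c=calibration(name); f=192/np.tan(np.radians(c['vfov'])/2)
    if 'hand_eye' in c:
        T=np.eye(4);T[:3,:3]=R.from_rotvec(st['tool_rot']).as_matrix();T[:3,3]=st['position']
        M=T@np.array(c['hand_eye'])
    else:
        M=np.eye(4);r=R.from_rotvec(np.ravel(c['rvec'])).as_matrix();M[:3,:3]=r.T;M[:3,3]=-r.T@np.ravel(c['tvec'])
    return f,c,M
def ray(cm,u,v):
    f,c,M=cm; d=np.array([(u-c['cx'])/f,(v-c['cy'])/f]); s=d.copy()
    for _ in range(20): s=d/(1+c['k1']*(s@s))
    return M[:3,3],M[:3,:3]@np.array([s[0],s[1],1])
def at(cm,u,v,z):
    o,d=ray(cm,u,v); return o+d*(z-o[2])/d[2]
def snap(name,fn):
    st=get_state(); im=get_image(name); cv2.imwrite('pics/'+fn,cv2.cvtColor(im,cv2.COLOR_RGB2BGR)); return st,im
E
python3 - <<'E'
from h import *
st,a=snap('top','t0.png');_,b=snap('side','s0.png')
print(st); print(calibration('top'),calibration('wrist'))
E
```

```text
pics
{'time': 0.0, 'joint_positions': array([-1.31591697,  0.32179478, -0.07008369,  1.45170495,  0.0226279 ,
        1.37082193, -0.05686306]), 'qd': array([-0.00024245,  0.00118388, -0.00150609, -0.00089568,  0.00048485,
       -0.00027332, -0.00033749]), 'joint_torque': array([ 9.76675947e-04, -4.91312420e+01, -4.03412059e-01, -3.12520838e+01,
       -6.37270161e-02,  4.39820113e-02,  1.73934013e-04]), 'position': array([0.15492693, 0.63070672, 0.2384648 ]), 'tool_rot': array([-3.77176229e-01, -3.11876238e+00,  3.04622533e-03]), 'ft_force': array([-0.28465478,  0.26872071, -0.75246665]), 'torque': array([-0.00673348, -0.00545464,  0.03221149]), 'grip_force': 0.0, 'grip_width': 1.0015678632905731}
{'vfov': 56.616702057088446, 'cx': 257.1129184094331, 'cy': 193.47090544026383, 'k1': -0.10991720729530406, 'rvec': array([ 2.13784151, -2.12369943,  0.17292947]), 'tvec': array([0.04902564, 0.46236596, 0.91321785])} {'vfov': 58.86199762458843, 'cx': 255.81380596755352, 'cy': 192.98386566747416, 'k1': -0.009673430368887962, 'hand_eye': array([[ 9.16477856e-05, -9.66617426e-01, -2.56224009e-01,
         7.01181099e-02],
       [ 9.99999837e-01,  2.32868946e-04, -5.20823211e-04,
         1.14190105e-03],
       [ 5.63103406e-04, -2.56223920e-01,  9.66617290e-01,
        -1.44314365e-01],
       [ 0.00000000e+00,  0.00000000e+00,  0.00000000e+00,
         1.00000000e+00]])}
```

View pics/t0.png

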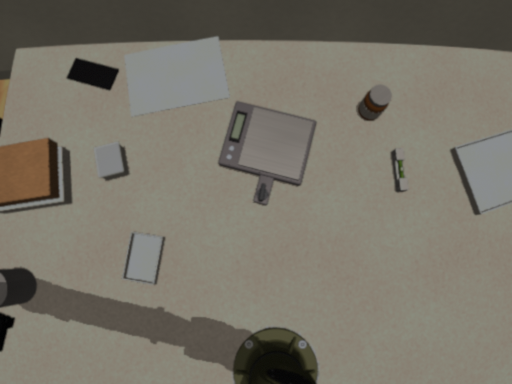

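View pics/s0.png

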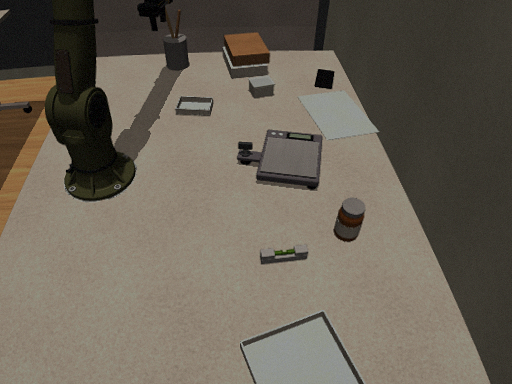

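The top view shows the scale with its pan at about (277,143), the knob at (263,190) and the level at (400,170). The jar is at (375,100), the tub at (110,160) and the tray at (145,258). The side view agrees.

```bash
python3 - <<'E'
from h import *
a=cv2.imread('pics/t0.png')
c=cv2.resize(a[90:215,215:415],None,fx=4,fy=4,interpolation=cv2.INTER_CUBIC)
cv2.imwrite('pics/c0.png',c)
cm=cam('top')
hsv=cv2.cvtColor(a,cv2.COLOR_BGR2HSV)
m=cv2.inRange(hsv,(30,110,60),(60,255,255)); ys,xs=np.nonzero(m[120:210,380:420]);ys+=120;xs+=380
print(len(xs),xs.mean(),ys.mean(),ys.min(),ys.max(),at(cm,xs.mean(),ys.mean(),.036))
for p in [(263,190,.07),(375,95,.11),(110,160,.05),(145,258,.02)]: print(p,at(cm,*p))
E
```

```text
34 400.44117647058823 168.5 161 176 [ 0.53488403 -0.34289849  0.036     ]
(263, 190, 0.07) [0.46599181 0.03671114 0.07      ]
(375, 95, 0.11) [ 0.71613034 -0.25836789  0.11      ]
(110, 160, 0.05) [0.55096552 0.45685333 0.05      ]
(145, 258, 0.02) [0.28746466 0.35237113 0.02      ]
```

View pics/c0.png

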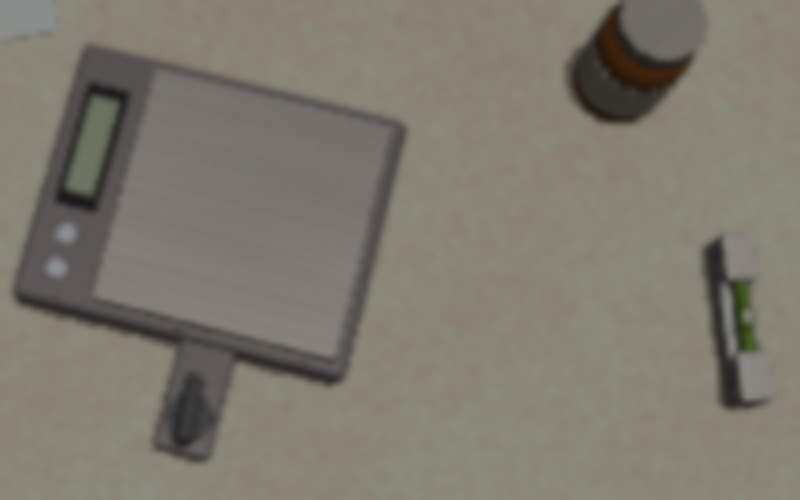

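```bash
cat >> h.py <<'E'
def tomove(st,p,yaw):
    """shift (mm) and turn (rad) in tool axes to reach p, tool down, tool x at yaw"""
    r0=R.from_rotvec(st['tool_rot']); r1=R.from_euler('z',yaw)*R.from_rotvec([np.pi,0,0])
    return np.round(r0.inv().apply(np.array(p)-st['position'])*1000,1),np.round((r0.inv()*r1).as_rotvec(),3)
def yawof(st):
    x=R.from_rotvec(st['tool_rot']).as_matrix()[:,0]; return np.arctan2(x[1],x[0])
E
python3 - <<'E'
from h import *
import bench
print([n for n in dir(bench) if not n.startswith('__')], getattr(bench,'nose_length',None))
cm=cam('top')
g=lambda u,v,z:at(cm,u/4+215-.375,v/4+90-.375,z)
P=[g(u,v,.05) for u,v in [(155,70),(395,125),(337,360),(95,297)]]
print(np.round(P,3),np.mean(P,0)); 
for i in range(4):
    d=P[(i+1)%4]-P[i];print(np.linalg.norm(d),np.degrees(np.arctan2(d[1],d[0])))
L=[g(737,238,.036),g(757,400,.036)];d=L[0]-L[1];print(L,np.mean(L,0),np.linalg.norm(d),np.arctan2(d[1],d[0]))
K=[g(186,442,.08),g(193,374,.08)];d=K[1]-K[0];print(K,np.mean(K,0),np.linalg.norm(d),np.arctan2(d[1],d[0]))
st=get_state();print(yawof(st))
print(tomove(st,[.45,.30,.28],1.7),tomove(st,[.52,-.33,.25],np.pi+.12))
E
```

```text
['MotionError', 'calibration', 'close_job', 'get_image', 'get_state', 'nose_length'] 0.017
[[ 0.703  0.064  0.05 ]
 [ 0.664 -0.101  0.05 ]
 [ 0.498 -0.059  0.05 ]
 [ 0.54   0.103  0.05 ]] [0.6013776 0.0016618 0.05     ]
0.1701326314105741 -103.27748950317665
0.1710690760813751 165.56891006703128
0.16709346324973395 75.38821175222608
0.1671438846683574 -13.400764137832915
[array([ 0.59041479, -0.34228934,  0.036     ]), array([ 0.47568372, -0.34876872,  0.036     ])] [ 0.53304925 -0.34552903  0.036     ] 0.1149138784704888 0.05641451265508558
[array([0.4379613 , 0.04147105, 0.08      ]), array([0.48212913, 0.0372074 , 0.08      ])] [0.46004522 0.03933922 0.08      ] 0.04437314201284591 -0.09623471573730327
2.900744658664217
(array([-365.4, -250.9,  -41. ]), array([-1.000e-03,  1.000e-03,  1.201e+00])) (array([-583.6, -846. ,   -9.9]), array([-0.002, -0.   , -0.361]))
```

{"name": "send_rows", "arguments": {"xyz": [[-31,-22,-4],[-62,-45,-8],[-93,-67,-12],[-124,-90,-16],[-155,-112,-20],[-186,-135,-25],[-217,-157,-30],[-248,-180,-35],[-279,-203,-40],[-307,-224,-40]], "dr": [[0,0,0],[0,0,0],[0,0,0],[0,0,0],[0,0,0],[0,0,0],[0,0,0],[0,0,0],[0,0,0],[0,0,0]]}}

```text
time: 0.93
position: [0.4014, 0.3384, 0.2805]
tool_rot: [0.379, 3.117, 0.002]
ft_force: [0.8, -0.3, 0.4]
grip_width: 0.997
grip_force: 0.0
```

```bash
python3 - <<'E'
from h import *
st=get_state();print(st['time'],st['position'],yawof(st),st['joint_positions'])
print(tomove(st,[.50,-.33,.24],np.pi+.056))
E
```

```text
0.9333 [0.40137988 0.33842603 0.2804665 ] 2.8996876806801866 [-0.9265255   0.0328321   0.18015602  1.70483486 -0.00575829  1.40291476
  0.58338073]
(array([-255.8, -625.4,   40. ]), array([ 0.001,  0.001, -0.298]))
```

{"name": "send_rows", "arguments": {"xyz": [[-15,-37,0],[-30,-74,0],[-45,-111,0],[-60,-148,0],[-75,-184,0],[-90,-221,0],[-105,-258,0],[-120,-295,0],[-135,-331,0],[-150,-368,0]], "dr": [[0,0,0],[0,0,0],[0,0,0],[0,0,0],[0,0,0],[0,0,-0.03],[0,0,-0.06],[0,0,-0.09],[0,0,-0.12],[0,0,-0.15]]}}

```text
time: 1.77
position: [0.4573, -0.0545, 0.2794]
tool_rot: [0.14, 3.138, 0.001]
ft_force: [0.3, -0.3, -0.5]
grip_width: 1.0
grip_force: 0.0
```

```bash
python3 - <<'E'
from h import *
st=get_state();print(st['time'],st['position'],yawof(st),st['joint_positions'])
print(tomove(st,[.52,-.335,.20],np.pi+.056))
E
```

```text
1.7667 [ 0.45729246 -0.0544781   0.27938678] 3.0525566952422185 [-0.61792414 -0.1544334   0.61677893  1.85372374  0.08940923  1.41460796
  1.46105005]
(array([ -87.4, -273.9,   79.2]), array([ 0.001,  0.   , -0.145]))
```

{"name": "send_rows", "arguments": {"xyz": [[-9,-29,8],[-18,-58,16],[-27,-87,24],[-36,-116,32],[-45,-145,40],[-54,-174,48],[-63,-203,56],[-72,-232,64],[-81,-258,72],[-87,-274,79]], "dr": [[0,0,0],[0,0,-0.02],[0,0,-0.04],[0,0,-0.06],[0,0,-0.08],[0,0,-0.1],[0,0,-0.12],[0,0,-0.14],[0,0,-0.145],[0,0,-0.145]]}}

```text
time: 2.6
position: [0.5188, -0.3365, 0.1993]
tool_rot: [0.082, -3.139, 0.003]
ft_force: [-0.5, 0.2, -0.6]
grip_width: 0.996
grip_force: 0.0
```

```bash
python3 - <<'E'
from h import *
st,im=snap('wrist','w1.png');print(st['time'],st['position'],yawof(st),st['joint_positions'])
cm=cam('wrist',st)
hsv=cv2.cvtColor(im,cv2.COLOR_RGB2HSV)
m=cv2.inRange(hsv,(35,110,50),(65,255,255))
n,l,s,c=cv2.connectedComponentsWithStats(m)
for i in range(1,n):
    if s[i,4]>30: print(s[i],c[i],at(cm,*c[i],.036))
E
```

```text
2.6 [ 0.51877105 -0.33645472  0.19934473] -3.0895500020688464 [-0.18010675  0.37140888  0.89861169  1.61587221 -0.29678045  1.29977446
  2.38844647]
[237 172  12  33 286] [242.76573427 185.23426573] [ 0.52335181 -0.34759618  0.036     ]
[238 206  11  18 192] [242.98958333 214.29166667] [ 0.55171882 -0.34618056  0.036     ]
```

View pics/w1.png

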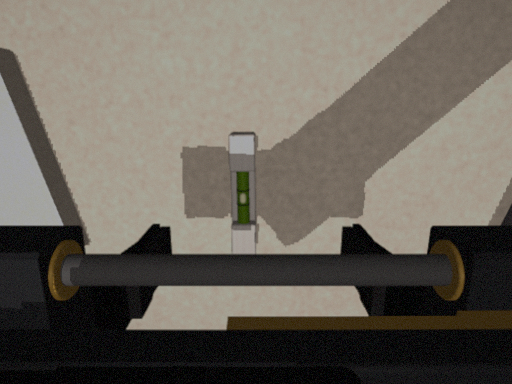

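The wrist view shows the level upright under the jaws. Its vial centre is at about (243,198), columns 229 to 257, nearly parallel to the tool's x.

```bash
python3 - <<'E'
from h import *
st=get_state();cm=cam('wrist',st)
im=cv2.imread('pics/w1.png').astype(int)
for r in (140,160,180,205,218,232):
    g=im[r,215:272].sum(1); e=np.diff(g); a=215+np.argmax(e[:25])+.5;print(r,g[8:52:3])
c=at(cm,243,198,.036);a=at(cm,242.3,150,.036);b=at(cm,243.5,235,.036)
print(c,np.arctan2(*(b-a)[1::-1]),yawof(st))
p=[c[0],c[1],.025]
print(tomove(st,p,np.pi+.056))
E
```

```text
140 [461 460 441 496 492 501 498 501 504 502 397 304 457 462 467]
160 [311 312 273 333 319 326 316 331 327 323 314 319 320 326 319]
180 [313 300 315 314 316 123 118 125 118 318 319 295 328 330 322]
205 [305 321 321 287 336  75  68  88  70 305 333 288 323 324 327]
218 [415 467 470 337 322 123 101 151 110 299 334 302 463 401 324]
232 [469 465 465 428 483 481 486 476 480 477 482 297 479 471 482]
[ 0.53427126 -0.34923717  0.036     ] 0.0538667421780206 -3.0919078010200387
(array([-16.3, -10.9, 173. ]), array([-0.003, -0.004, -0.006]))
```

{"name": "send_rows", "arguments": {"xyz": [[-4,-3,25],[-8,-6,50],[-12,-9,75],[-16,-11,100],[-16,-11,125],[-16,-11,145],[-16,-11,158],[-16,-11,167],[-16,-11,171],[-16,-11,171]], "dr": [[0,0,0],[0,0,0],[0,0,0],[0,0,0],[0,0,0],[0,0,0],[0,0,0],[0,0,0],[0,0,0],[0,0,0]]}}

```text
time: 3.48
position: [0.536, -0.3433, 0.0292]
tool_rot: [0.085, -3.14, -0.0]
ft_force: [-0.3, 0.9, -0.4]
grip_width: 0.997
grip_force: 0.0
```

{"name": "send_rows", "arguments": {"xyz": [[0,0,0],[0,0,0],[0,0,0],[0,0,0],[0,0,0],[0,0,0],[0,0,0],[0,0,0],[0,0,0],[0,0,0]], "dr": [[0,0,0],[0,0,0],[0,0,0],[0,0,0],[0,0,0],[0,0,0],[0,0,0],[0,0,0],[0,0,0],[0,0,0]], "jaw": 10, "grip_force": 20}}

```text
time: 4.32
position: [0.5361, -0.3439, 0.0296]
tool_rot: [-0.085, 3.14, -0.001]
ft_force: [0.4, -0.5, 0.1]
grip_width: 0.325
grip_force: 0.4
```

{"name": "send_rows", "arguments": {"xyz": [[0,0,0],[0,0,0],[0,0,0],[0,0,0],[0,0,-2],[0,0,-10],[0,0,-20],[0,0,-35],[0,0,-50],[0,0,-65]], "dr": [[0,0,0],[0,0,0],[0,0,0],[0,0,0],[0,0,0],[0,0,0],[0,0,0],[0,0,0],[0,0,0],[0,0,0]]}}

```text
time: 5.15
position: [0.5364, -0.3438, 0.0968]
tool_rot: [-0.085, 3.139, -0.001]
ft_force: [-0.2, -0.4, -1.7]
grip_width: 0.271
grip_force: 20.0
```

```bash
python3 - <<'E'
from h import *
st=get_state();print(st['time'],st['position'],yawof(st),st['grip_width'],st['grip_force'],st['ft_force'],st['joint_positions'])
print(tomove(st,[.601,.002,.15],np.pi-.25))
E
```

```text
5.15 [ 0.53638105 -0.34377822  0.09682267] -3.0874512166816874 0.271444021536898 19.991358336992562 [-0.22376121 -0.39427184 -1.71294523] [-0.10944912  0.50829347  0.83160042  1.67387936 -0.40734928  1.1405728
  2.45715528]
(array([-83.3, 341.7, -53.2]), array([-0.   ,  0.001,  0.304]))
```

{"name": "send_rows", "arguments": {"xyz": [[-5,22,-20],[-14,60,-40],[-24,99,-50],[-33,138,-53],[-43,177,-53],[-52,216,-53],[-62,255,-53],[-71,293,-53],[-79,325,-53],[-83,342,-53]], "dr": [[0,0,0],[0,0,0.03],[0,0,0.06],[0,0,0.1],[0,0,0.14],[0,0,0.18],[0,0,0.22],[0,0,0.26],[0,0,0.3],[0,0,0.304]]}}

```text
time: 5.98
position: [0.6014, 0.009, 0.149]
tool_rot: [0.384, 3.117, 0.006]
ft_force: [-0.3, -0.1, -2.0]
grip_width: 0.272
grip_force: 20.0
```

```bash
python3 - <<'E'
from h import *
st,im=snap('wrist','w2.png');print(st['time'],st['position'],yawof(st),st['joint_positions'])
E
```

```text
5.9833 [0.60143356 0.00898413 0.14898944] 2.8963958574166115 [-0.75875764  0.36568654  0.86113614  1.7180639  -0.29986519  1.19340122
  1.50704875]
```

View pics/w2.png

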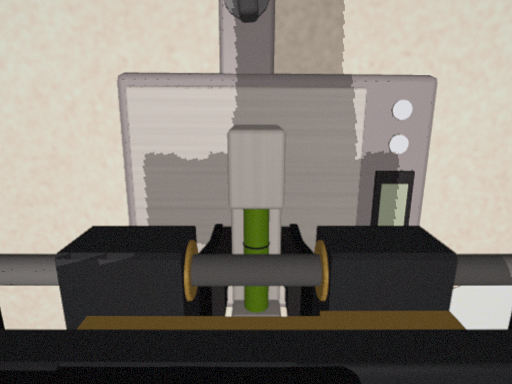

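The wrist view shows the held level over the pan, its axis along the scale. The pan's front edge is at row 87, columns 130 to 368, and the knob is at (247,5).

```bash
python3 - <<'E'
from h import *
st=get_state();cm=cam('wrist',st)
a=at(cm,130,87,.047);b=at(cm,368,87,.047);print(a,b,st['position'])
d=b-a;print(np.linalg.norm(d));n=d/np.linalg.norm(d);f=np.array([n[1],-n[0],0])
yaw=np.arctan2(f[1],f[0]);c=(a+b)/2+f*.085;print('pan',c,yaw)
c2=(c[:2]+[.601,.002])/2;print(c2)
print(tomove(st,[c2[0],c2[1],.082],np.pi-.25))
E
```

```text
[ 0.50307754 -0.05189113  0.047     ] [0.5423439  0.10809105 0.047     ] [0.60187647 0.01185988 0.14875551]
0.16473052307727562
pan [0.6052606  0.00783874 0.047     ] -0.2406843099927857
[0.6031303  0.00491937]
(array([-2.8, -6.8, 66.7]), array([0.005, 0.   , 0.009]))
```

{"name": "send_rows", "arguments": {"xyz": [[-3,-5,12],[-3,-5,25],[-3,-5,37],[-3,-5,49],[-3,-5,57],[-3,-5,62],[-3,-5,65],[-3,-5,66],[-3,-5,66],[-3,-5,66]], "dr": [[0,0,0],[0,0,0],[0,0,0],[0,0,0],[0,0,0],[0,0,0],[0,0,0],[0,0,0],[0,0,0],[0,0,0]]}}

```text
time: 6.87
position: [0.6025, -0.0031, 0.082]
tool_rot: [0.391, 3.116, 0.0]
ft_force: [-0.4, -0.3, -1.4]
grip_width: 0.273
grip_force: 20.0
```

{"name": "send_rows", "arguments": {"xyz": [[0,0,0.5],[0,0,1],[0,0,1.5],[0,0,2],[0,0,2.5],[0,0,2.5],[0,0,2.5],[0,0,2.5],[0,0,2.5],[0,0,2.5]], "dr": [[0,0,0],[0,0,0],[0,0,0],[0,0,0],[0,0,0],[0,0,0],[0,0,0],[0,0,0],[0,0,0],[0,0,0]]}}

```text
time: 7.7
position: [0.6021, -0.0031, 0.0791]
tool_rot: [0.391, 3.117, 0.0]
ft_force: [0.5, -0.4, -1.5]
grip_width: 0.272
grip_force: 20.0
```

{"name": "send_rows", "arguments": {"xyz": [[0,0,0.3],[0,0,0.6],[0,0,0.9],[0,0,1.2],[0,0,1.2],[0,0,1.2],[0,0,1.2],[0,0,1.2],[0,0,1.2],[0,0,1.2]], "dr": [[0,0,0],[0,0,0],[0,0,0],[0,0,0],[0,0,0],[0,0,0],[0,0,0],[0,0,0],[0,0,0],[0,0,0]]}}

```text
time: 8.53
position: [0.6018, -0.003, 0.0779]
tool_rot: [-0.391, -3.117, -0.0]
ft_force: [-5.2, 0.3, 5.3]
grip_width: 0.276
grip_force: 20.0
```

{"name": "send_rows", "arguments": {"xyz": [[0,0,0],[0,0,0],[0,0,0],[0,0,0],[0,0,0],[0,0,0],[0,0,0],[0,0,0],[0,0,0],[0,0,0]], "dr": [[0,0,0],[0,0,0],[0,0,0],[0,0,0],[0,0,0],[0,0,0],[0,0,0],[0,0,0],[0,0,0],[0,0,0]], "jaw": 60}}

```text
time: 9.37
position: [0.6021, -0.0031, 0.0779]
tool_rot: [0.391, 3.117, 0.0]
ft_force: [0.4, -0.4, -0.4]
grip_width: 0.691
grip_force: 0.0
```

{"name": "send_rows", "arguments": {"xyz": [[0,0,-8],[0,0,-20],[0,0,-35],[10,0,-55],[25,0,-75],[40,0,-95],[55,0,-100],[60,0,-100],[60,0,-100],[60,0,-100]], "dr": [[0,0,0],[0,0,0],[0,0,0],[0,0,0],[0,0,0],[0,0,0],[0,0,0],[0,0,0],[0,0,0],[0,0,0]]}}

```text
time: 10.2
position: [0.5441, 0.012, 0.178]
tool_rot: [0.39, 3.117, 0.001]
ft_force: [0.4, 0.2, 0.1]
grip_width: 0.692
grip_force: 0.0
```

```bash
python3 - <<'E'
from h import *
st,im=snap('wrist','w3.png');print(st['time'],st['position'],yawof(st),st['joint_positions'])
snap('top','t3.png')
E
```

```text
10.2 [0.54410223 0.01199966 0.17800396] 2.892351232531803 [-0.88822123  0.18113671  0.91065935  1.82432602 -0.15366313  1.20876022
  1.39070153]
```

View pics/w3.png

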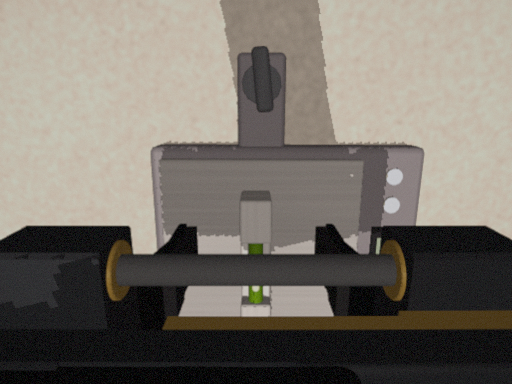

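The level stands on the pan, with the vial from row 243 to 305 and the bubble at about (255,288), near the back end. The knob bar runs from (261,48) to (266,108).

```bash
python3 - <<'E'
from h import *
st=get_state();cm=cam('wrist',st)
im=cv2.cvtColor(cv2.imread('pics/w3.png'),cv2.COLOR_BGR2HSV)
for r in range(238,308,1):
    if r<254 or r>284: print(r,im[r,252:260].mean(0).round().astype(int).tolist(),end=' ')
print()
P=lambda u,v,z:at(cm,u,v,z)
e1,e2,b=P(256,243,.085),P(256,304.5,.085),P(255,288,.085)
print(np.linalg.norm(e2-e1),np.linalg.norm(b-e1),(e1+e2)/2)
m=(im[30:125,235:285,2]<45).astype(np.uint8);ys,xs=np.nonzero(m);print(len(xs),xs.mean()+235,ys.mean()+30)
for z in (.077,): 
  a=P(261,48,z);c=P(266,109,z);d=a-c;print(a,c,(a+c)/2,np.linalg.norm(d),np.arctan2(d[1],d[0]))
k=(a+c)/2
print(tomove(st,[k[0],k[1],.12],np.pi-.1))
E
```

```text
238 [12, 24, 140] 239 [13, 24, 139] 240 [15, 25, 140] 241 [13, 23, 139] 242 [11, 22, 130] 243 [36, 49, 104] 244 [41, 181, 88] 245 [40, 243, 86] 246 [40, 223, 90] 247 [40, 214, 88] 248 [40, 220, 88] 249 [39, 216, 89] 250 [40, 216, 90] 251 [40, 228, 88] 252 [40, 216, 90] 253 [40, 196, 74] 285 [29, 38, 91] 286 [31, 45, 165] 287 [31, 41, 188] 288 [30, 42, 187] 289 [32, 49, 182] 290 [34, 73, 172] 291 [38, 121, 147] 292 [40, 196, 126] 293 [40, 212, 128] 294 [39, 223, 126] 295 [39, 223, 128] 296 [39, 218, 129] 297 [39, 222, 130] 298 [39, 222, 130] 299 [39, 219, 131] 300 [39, 221, 128] 301 [39, 227, 126] 302 [40, 191, 120] 303 [38, 88, 96] 304 [13, 25, 112] 305 [11, 23, 154] 306 [14, 23, 168] 307 [13, 21, 186] 
0.05229258135549436 0.03772545168436438 [ 0.60028515 -0.00165477  0.085     ]
12 254.66666666666666 82.91666666666666
[0.44291359 0.0419367  0.077     ] [0.48231723 0.03564279 0.077     ] [0.46261541 0.03878975 0.077     ] 0.03990313466230574 2.9832013321830604
(array([85.8,  6.3, 57.5]), array([-0.001, -0.   , -0.15 ]))
```

{"name": "send_rows", "arguments": {"xyz": [[25,2,5],[50,4,15],[75,5,30],[86,6,48],[86,6,66],[86,6,83],[86,6,97],[86,6,105],[86,6,109],[86,6,110]], "dr": [[0,0,-0.03],[0,0,-0.06],[0,0,-0.09],[0,0,-0.09],[0,0,-0.09],[0,0,-0.09],[0,0,-0.09],[0,0,-0.09],[0,0,-0.09],[0,0,-0.09]]}}

```text
time: 11.13
position: [0.462, 0.0382, 0.0672]
tool_rot: [-0.252, -3.13, 0.003]
ft_force: [0.7, -0.0, 0.7]
grip_width: 0.69
grip_force: 0.0
```

{"name": "send_rows", "arguments": {"xyz": [[0,0,0],[0,0,0],[0,0,0],[0,0,0],[0,0,0],[0,0,0],[0,0,0],[0,0,0],[0,0,0],[0,0,0]], "dr": [[0,0,0],[0,0,0],[0,0,0],[0,0,0],[0,0,0],[0,0,0],[0,0,0],[0,0,0],[0,0,0],[0,0,0]], "jaw": 2, "grip_force": 30}}

```text
time: 11.97
position: [0.462, 0.038, 0.0679]
tool_rot: [-0.251, -3.131, 0.002]
ft_force: [-0.7, -2.6, 1.2]
grip_width: 0.135
grip_force: 30.0
```

```bash
python3 - <<'E'
from h import *
st=get_state();print(st)
print(yawof(st),tomove(st,[.4626,.0388,.068],2.983))
E
```

```text
{'time': 11.9667, 'joint_positions': array([-0.975381  ,  0.11127189,  0.882082  ,  2.11683022, -0.10389655,
        0.95688267,  1.37451904]), 'qd': array([ 0.00036922,  0.0004173 , -0.00038008,  0.0008692 , -0.00086478,
       -0.00057905, -0.00165331]), 'joint_torque': array([ -1.28083237, -20.93977332,   1.10014122, -25.96595764,
        -0.93137886,  -0.22979931,  -0.10522759]), 'position': array([0.46196616, 0.03796756, 0.06787656]), 'tool_rot': array([-2.50986538e-01, -3.13126269e+00,  1.61662137e-03]), 'ft_force': array([-0.65771994, -2.62027854,  1.16385898]), 'torque': array([-0.65376   ,  0.19255367,  0.08121648]), 'grip_force': 30.000121041666716, 'grip_width': 0.13460717458421964}
2.981624438168243 (array([-0.5,  0.9, -0.1]), array([-0.001, -0.   , -0.001]))
```

{"name": "send_rows", "arguments": {"xyz": [[0,0,-0.2],[0,0,-0.4],[0,0,-0.7],[0,0,-0.9],[0,0,-1.1],[0,0,-1.3],[0,0,-1.5],[0,0,-1.8],[0,0,-2.0],[0,0,-2.2]], "dr": [[0,0,0.1],[0,0,0.2],[0,0,0.3],[0,0,0.4],[0,0,0.5],[0,0,0.6],[0,0,0.7],[0,0,0.8],[0,0,0.9],[0,0,1.0]]}}

```text
time: 12.8
position: [0.4629, 0.0384, 0.0702]
tool_rot: [1.727, 2.622, 0.001]
ft_force: [2.0, -3.2, -1.9]
grip_width: 0.133
grip_force: 30.0
```

{"name": "send_rows", "arguments": {"xyz": [[0,0,-0.2],[0,0,-0.4],[0,0,-0.7],[0,0,-0.9],[0,0,-1.1],[0,0,-1.3],[0,0,-1.5],[0,0,-1.8],[0,0,-2.0],[0,0,-2.2]], "dr": [[0,0,0.1],[0,0,0.2],[0,0,0.3],[0,0,0.4],[0,0,0.5],[0,0,0.6],[0,0,0.7],[0,0,0.8],[0,0,0.95],[0,0,1.0]]}}

```text
time: 13.63
position: [0.4641, 0.0382, 0.0726]
tool_rot: [2.773, 1.471, 0.006]
ft_force: [5.2, -3.3, -5.2]
grip_width: 0.137
grip_force: 30.0
```

{"name": "send_rows", "arguments": {"xyz": [[0,0,0],[0,0,0],[0,0,0],[0,0,0],[0,0,0],[0,0,0],[0,0,0],[0,0,0],[0,0,0],[0,0,0]], "dr": [[0,0,0],[0,0,0],[0,0,0],[0,0,0],[0,0,0],[0,0,0],[0,0,0],[0,0,0],[0,0,0],[0,0,0]]}}

```text
time: 14.47
position: [0.4641, 0.0381, 0.0726]
tool_rot: [2.769, 1.478, 0.006]
ft_force: [4.8, -3.3, -4.3]
grip_width: 0.134
grip_force: 30.0
```

```bash
python3 - <<'E'
from h import *
st,a=snap('wrist','w4.png');print(yawof(st),st['position'],st['joint_positions'],st['grip_width'],st['torque'])
_,b=snap('side','s4.png');_,t=snap('top','t4.png')
B=cv2.resize(b[125:195,235:335],(500,350),interpolation=cv2.INTER_CUBIC)
T=cv2.resize(t[100:200,230:320],(300,333),interpolation=cv2.INTER_CUBIC);T=cv2.copyMakeBorder(T,0,17,0,0,cv2.BORDER_CONSTANT)
cv2.imwrite('pics/m4.png',cv2.cvtColor(np.hstack([B,T]),cv2.COLOR_RGB2BGR))
E
```

```text
0.9804894214380165 [0.46408197 0.03809743 0.07260959] [-1.19211359  0.1378809   1.12176514  2.11633395 -0.1500628   0.96556074
 -0.57918228] 0.1336621351088245 [-0.42767915 -1.05552739 -0.07090617]
```

View pics/m4.png

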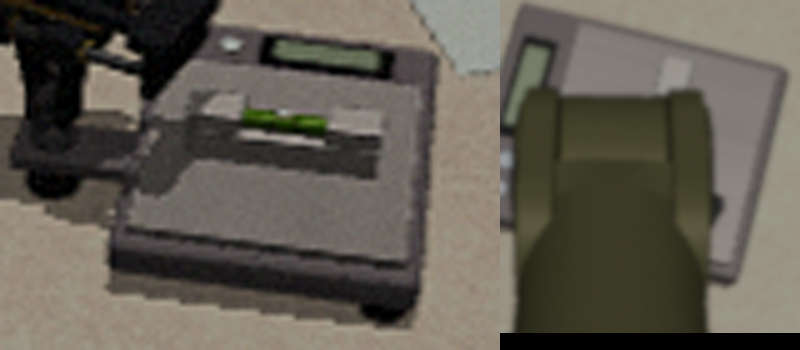

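In the side crop the bubble now sits near the middle of the vial: bubble at about (283,113), vial 243 to 327. I'll release the knob and take a closer look from above.

{"name": "send_rows", "arguments": {"xyz": [[0,0,0],[0,0,0],[0,0,0],[0,0,0],[0,0,0],[0,0,0],[0,0,0],[0,0,-10],[0,0,-25],[0,0,-45]], "dr": [[0,0,0],[0,0,0],[0,0,0],[0,0,0],[0,0,0],[0,0,0],[0,0,0],[0,0,0],[0,0,0],[0,0,0]], "jaw": 40}}

```text
time: 15.45
position: [0.461, 0.0383, 0.1168]
tool_rot: [2.77, 1.48, -0.005]
ft_force: [0.2, 0.3, 0.6]
grip_width: 0.455
grip_force: 0.0
```

```bash
python3 - <<'E'
from h import *
st=get_state();y=yawof(st);print(y,st['position'],st['grip_width'],st['ft_force'])
print(tomove(st,[.595,-.004,.195],y))
E
```

```text
0.9812833921724722 [0.46099694 0.03826122 0.1167957 ] 0.4545997965708241 [0.15066565 0.26008286 0.6451141 ]
(array([ 39.1, 134.8, -78.4]), array([-0.001,  0.003, -0.   ]))
```

{"name": "send_rows", "arguments": {"xyz": [[2,8,-18],[7,25,-36],[13,45,-54],[19,65,-70],[25,86,-78],[31,106,-78],[36,124,-78],[39,135,-78],[39,135,-78],[39,135,-78]], "dr": [[0,0,0],[0,0,0],[0,0,0],[0,0,0],[0,0,0],[0,0,0],[0,0,0],[0,0,0],[0,0,0],[0,0,0]], "jaw": 0}}

```text
time: 16.28
position: [0.5958, -0.0043, 0.1948]
tool_rot: [2.771, 1.479, -0.002]
ft_force: [1.0, -0.3, -0.4]
grip_width: 0.005
grip_force: 0.0
```

```bash
python3 - <<'E'
from h import *
st,a=snap('wrist','w5.png');print(st['position'],yawof(st),st['time'])
cv2.imwrite('pics/c5.png',cv2.cvtColor(cv2.resize(a[110:260,150:350],(800,600),interpolation=cv2.INTER_CUBIC),cv2.COLOR_RGB2BGR))
E
```

```text
[ 0.59578879 -0.00434402  0.19482151] 0.9808181949892947 16.2833
```

View pics/c5.png

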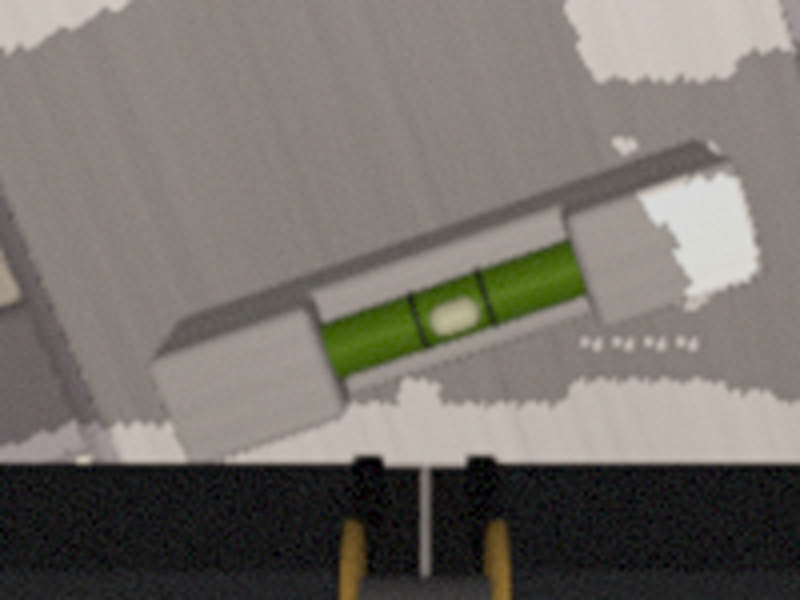

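The crop shows the bubble centre at (456,315), midway between the lines at (419,320) and (486,297). It is off by about 0.25 mm, so no correction is needed and I'll press.

```bash
python3 - <<'E'
from h import *
st=get_state();y=yawof(st)
c=at(cam('wrist',st),452.5/4+150-.4,308.5/4+110-.4,.086);print(c)
print(tomove(st,[c[0],c[1],.107],y))
E
```

```text
[6.03904877e-01 4.91320874e-04 8.60000000e-02]
(array([ 8.5,  4.7, 87.9]), array([-0.001,  0.001, -0.   ]))
```

{"name": "send_rows", "arguments": {"xyz": [[4,2,10],[8,4,22],[8,4,36],[8,4,50],[8,4,63],[8,4,74],[8,4,82],[8,4,86],[8,4,88],[8,4,88]], "dr": [[0,0,0],[0,0,0],[0,0,0],[0,0,0],[0,0,0],[0,0,0],[0,0,0],[0,0,0],[0,0,0],[0,0,0]]}}

```text
time: 17.17
position: [0.6038, 0.0005, 0.1071]
tool_rot: [2.771, 1.481, -0.0]
ft_force: [0.6, -0.1, -0.7]
grip_width: 0.002
grip_force: 0.0
```

{"name": "send_rows", "arguments": {"xyz": [[0,0,0.4],[0,0,0.8],[0,0,1.2],[0,0,1.6],[0,0,2.0],[0,0,2.4],[0,0,2.8],[0,0,3.0],[0,0,3.0],[0,0,3.0]], "dr": [[0,0,0],[0,0,0],[0,0,0],[0,0,0],[0,0,0],[0,0,0],[0,0,0],[0,0,0],[0,0,0],[0,0,0]]}}

```text
time: 18.0
position: [0.6038, 0.0006, 0.1043]
tool_rot: [-2.771, -1.481, -0.0]
ft_force: [-0.0, 0.1, -0.1]
grip_width: 0.008
grip_force: 0.0
```

{"name": "send_rows", "arguments": {"xyz": [[0,0,0.2],[0,0,0.4],[0,0,0.6],[0,0,0.8],[0,0,1.0],[0,0,1.2],[0,0,1.4],[0,0,1.6],[0,0,1.6],[0,0,1.6]], "dr": [[0,0,0],[0,0,0],[0,0,0],[0,0,0],[0,0,0],[0,0,0],[0,0,0],[0,0,0],[0,0,0],[0,0,0]]}}

```text
time: 18.83
position: [0.6038, 0.0007, 0.1034]
tool_rot: [-2.77, -1.481, -0.0]
ft_force: [-2.7, 0.6, 6.0]
grip_width: 0.007
grip_force: 3.1
```

{"name": "send_rows", "arguments": {"xyz": [[0,0,0.1],[0,0,0.2],[0,0,0.3],[0,0,0.4],[0,0,0.4],[0,0,0.4],[0,0,0.4],[0,0,0.4],[0,0,0.4],[0,0,0.4]], "dr": [[0,0,0],[0,0,0],[0,0,0],[0,0,0],[0,0,0],[0,0,0],[0,0,0],[0,0,0],[0,0,0],[0,0,0]]}}

```text
time: 19.67
position: [0.6038, 0.0007, 0.1033]
tool_rot: [-2.77, -1.481, -0.0]
ft_force: [-2.9, 0.7, 7.7]
grip_width: 0.006
grip_force: 4.3
```

{"name": "send_rows", "arguments": {"xyz": [[0,0,0],[0,0,0],[0,0,0],[0,0,0],[0,0,0],[0,0,0],[0,0,0],[0,0,0],[0,0,0],[0,0,0]], "dr": [[0,0,0],[0,0,0],[0,0,0],[0,0,0],[0,0,0],[0,0,0],[0,0,0],[0,0,0],[0,0,0],[0,0,0]]}}

```text
time: 20.5
position: [0.6038, 0.0007, 0.1033]
tool_rot: [-2.77, -1.481, -0.0]
ft_force: [-3.6, 0.7, 8.9]
grip_width: 0.003
grip_force: 4.3
```

```bash
python3 - <<'E'
from h import *
st,b=snap('side','s6.png');print(st['ft_force'],st['position'])
cv2.imwrite('pics/c6.png',cv2.cvtColor(cv2.resize(b[125:195,235:335],(800,560),interpolation=cv2.INTER_CUBIC),cv2.COLOR_RGB2BGR))
E
```

```text
[-3.61485041  0.67093463  8.89143039] [0.60378143 0.00067681 0.10329136]
```

View pics/c6.png

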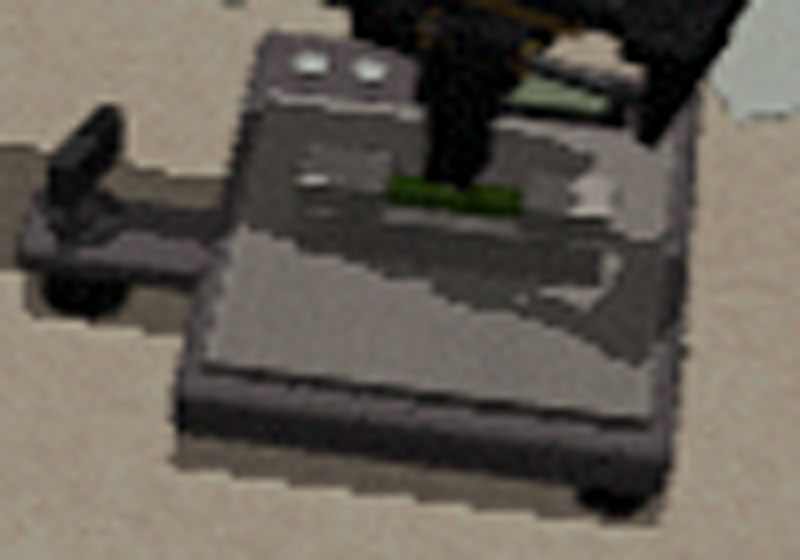

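The fingers rest on the vial's middle at about (460,185) in the crop. The level is flush on the pan and pressed with about 9 N, steady, with the bubble hidden under the fingers. I'll hand it in.

```bash
python3 -c "
from bench import *
print(close_job())"
```

```text
the job is handed in; nothing more can be done
None
```

I handed the job in with the level standing in the middle of the pan, front to back, and the fingers pressing it at about 9 N; the bubble read about 0.25 mm off centre just before pressing, but the fingers hid it at the end, and the hand-in returned no verdict.

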